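Point out the reed plate, then shut and latch its drawer

ROBOT

A 6-joint arm with a two-finger parallel gripper is mounted at the origin on the work surface. World frame = base frame: x ahead of the robot, y to its left, z up, the work surface at z = 0. Lengths are in m, angles in rad, forces in N, time in s.
With the tool pointing down it reaches from about 0.275 to 0.85 m from the base axis. Payload 5.2 kg.
Tool frame: the origin (TCP) lies between the finger pads; the fingertips stand 19 mm ahead of it and the grasp point (between the pads) is the TCP (r.tip_extent is the z of the fingertips in the tool frame, in m); z points along the fingers, y is the line along which they close (so a half turn about z gives the same grasp; the last joint's range is limited). The gripper opens to 85 mm and grips with 20 to 120 N. Pads are 22 mm wide; open, the fingers measure 114 mm over their backs; the gripper's body (76 mm by 85 mm) begins 54 mm behind the grasp point. The pads swing forward as they close: fully open they stand 13 mm farther back than shut.
Start: joints at [0.953, 0.259, 1.535, -0, 1.348, -0.203], TCP at [0.222, 0.503, 0.25] pointing down, gripper open.
Joint ranges: [-3.14, 3.14], [-0.91, 2.08], [0.19, 2.58], [-1.22, 4.36], [0.22, 2.71], [-3.12, 3.12]. Speed limits (rad/s): [2.57, 2.57, 3.14, 3.14, 3.14, 3.14].

INTERFACE

Orientations are given as [roll, pitch, yaw] about the fixed x, y, z axes, in that order (R = Rz(yaw) Ry(pitch) Rx(roll)).
In Python, from workcell import r gives the robot as it stands.
- The arm moves only by the tool send_rows, never from a script. Its argument "deltas" is a list of rows, each a list of 2 entries, a list of its own where there are three numbers: the shift along the tool's x, y, z in m, then the turn, a rotation vector about the tool's x, y, z in degrees. A call has 1 to 10 rows; each row shifts and turns the commanded pose from where the row before left it, along the tool's axes as they then stand; what a row does not reach is not made up. A row lasts 1/8 s, in which the tool goes at most 62.5 mm and 10.7 degrees, less where a joint would pass 70% of its speed; a pose out of reach is approached as far as the arm can. A call with a gripper value outside its range is refused whole. "grip" is the closure, from 0 (fully open) to 1 (shut), set as the call begins (left out, the last holds). The fingers move at their own pace and stop on an object; "newtons" is the grip in N (left out, the last holds). Time passes only in rows, so rows that do not move let the fingers close. It gives the time, the measured TCP pose, the force, the opening and the grip force at its end, in the units of the state.
- r.get_state(): the state, without advancing time (a new reading comes with each control period).
- r.camera(name): name is "scene" or "top" or "wrist"; returns the picture (480x640x3 uint8, blue, green, red); there is no depth.
- r.camera_model(name): a dict with "vertical_fov" (degrees; the focal length in pixels is half the picture's height over the tangent of half this angle, whatever the lens; pixels are square), "cx", "cy" (the principal point, pixels), "T" (4x4, takes a point from camera to world coordinates). Camera axes: x right, y down, z forward; pixel columns grow to the right and rows downward; lengths in m; the calibration is good to about 2 mm. A picture is of the moment at which its call begins: read the wrist's pose just before it. camera_model takes no time and is no camera call; for the wrist camera it gives the pose at the moment of the call.
- r.finish_job(): hands the job in; it is judged then, once.
The state is a dict: "time": time; "joint_positions": joint angles; "qd": joint speeds; "tau": joint torques, N m; "position": TCP position; "ee_rot": TCP orientation; "force": force on the tool from outside, world axes, zero at the start; "moment": the same for the moment, N m; "grip_width": finger opening in m; "grasp_force": force on a finger pad.
Only numpy, scipy, OpenCV 4.12 (cv2) and the standard library are available. Lean on these libraries where they do the work, as an engineer would, in place of code of your own. Each camera call takes 0.05 s, during which the arm holds its last target. There are 200 camera calls.

TASK

Close up the desk's little drawer. First bring the fingertips to just above the brass reed plate lying in it and point down at it there for two seconds, to show that it is in its place; then ease the drawer fully shut without slamming it, and swing the raised brass hook all the way down over the stud on the drawer's front. Do not touch any of the parts in the drawer, and leave the tools on the strip, the cup and the metronome where they are.

Things in the scene. Friction and masses are not known exactly. Their poses are not given: they have to be found in the camera images.
- rail: Fixed low pine gallery at the back of the desk: 180 mm deep (x), 560 long (y), 70 high; dark magnetic strip along its top, tools on it reach up to 83 mm. Origin: centre of its underside, on the desk top. Its -x face, 90 mm from the origin, is the front, towards the robot, with a 250 mm wide drawer opening in the middle and the hook latch at its left (+y). Top board overhangs 2 mm
- drawer (a joint): Drawer, slides out along the rail's -x: m it stands out, 0 = shut and flush, 0.138 at most. 1.5 N friction, stays where left. Front panel 246 mm wide, 14 thick, from 10 to 58 mm above the desk; inside four compartments side by side, each 56 mm wide (y), 142 deep (x), one part in each, which varies. Heights above desk: floor 14 mm, dividers' top 32, sides' top 42
- drawer_knob (a point): Centre of the front face of the drawer's brass knob, 35 mm above the desk, in the middle of the drawer's width; the knob is 20 mm in diameter and stands 23 mm out of the panel. Moves with the drawer; axes as the rail's. A good place to push: shut, it lies 113 mm from the rail's origin along the rail's -x
- drawer_in (a point): Point on the drawer's floor at the middle of the four compartments, 14 mm above the desk; moves with the drawer; axes as the rail's
- hook (a joint): Brass hook of the latch, turns about a screw in the rail's front: rad it is swung up; 0 = latched (a stop), the arm level along the rail's -y with its hooked end down over the stud on the drawer's front; 1.57 = straight up; about 1 at the start. Stays where it is left (friction 0.035 Nm, some 0.5 N at the ball)
- hook_pivot (a point): Axis of the hook's screw, 150 mm left (+y) of the rail's middle, 9 mm in front of the rail's front, 36 mm above the desk. Fixed to the rail, axes as the rail's; the hook turns about its x axis
- hook_ball (a point): Centre of the hook's brass thumb ball, 13 mm in diameter, 23 mm in front of the rail's front. With the hook latched it lies 68 mm from the pivot along the rail's -y, 4 mm above the pivot's height and 14 mm in front of it; with the hook raised it lies up on that circle about the pivot
- reed_plate: Brass reed plate, the thing to point at: flat yellow plate 102 mm (x) by 31 mm (y) by 3 mm, with ten dark slots across it, lying loose in one compartment of the drawer, long side along the drawer's travel. Origin at the centre of its underside, z up
- comb: Dark brown wooden harmonica comb, 100 x 27 x 7 mm with ten black channels, loose in another compartment; not to be touched
- cap_a: Chromed end cap, a 30 x 30 mm tray 16 mm high, loose in another compartment; not to be touched
- cap_b: Chromed end cap, the twin of cap_a, loose in another compartment; not to be touched
- lifter_a: Flat stainless reed lifter, 121 mm long, 12 mm wide, 4 mm thick, lying across the magnetic strip; leave alone
- lifter_b: Second stainless reed lifter, the same; leave alone
- pick: Steel dental pick, 140 mm long, round handle 8 mm thick with a thin bent tip at each end, lying across the magnetic strip; leave alone
- cup: Pewter parts cup, 68 mm across the rim, 60 mm high, on the desk to the right; origin at the centre of its base; leave alone
- metronome: Walnut pyramid metronome, about 115 mm square at the base, 215 mm high, on the desk to the left; origin at the centre of its base; leave alone
There are look-alikes about, which are no part of the job. Leave any blue or turquoise look-alike of the reed_plate alone.

How it is judged:
On the way, in this order (a step that is already met when the one before it is completed fails the run):
1. the fingertips point down at the brass reed plate in the open drawer, just above it, and dwell there (x of the grasp point in the frame of reed_plate between -0.051 and 0.051 m and y of the grasp point in the frame of reed_plate between -0.02 and 0.02 m and z of the grasp point in the frame of reed_plate between 0.021 and 0.072 m and angle between the grasp point's own z axis and vertical above 2.2 rad and value of joint drawer above 0.08 m), for 1.8 s.
2. the drawer is pushed fully shut (value of joint drawer below 0.004 m), for 0.2 s.
3. the hook is swung down onto the drawer's stud (value of joint hook below 0.09 rad and value of joint drawer below 0.004 m), for 0.2 s.
At the end, for the whole second after the job is handed in: The drawer is shut to within 4 mm, the hook is down to within 0.09 rad of its latched place, and the reed plate, comb and both end caps lie in the drawer's compartments, at rest (all of step 3 and linear speed of reed_plate below 0.02 m/s and x of reed_plate in the frame of drawer_in between -0.07 and 0.07 m and y of reed_plate in the frame of drawer_in between -0.12 and 0.12 m and z of reed_plate in the frame of drawer_in between -0.005 and 0.012 m and x of comb in the frame of drawer_in between -0.07 and 0.07 m and y of comb in the frame of drawer_in between -0.12 and 0.12 m and z of comb in the frame of drawer_in between -0.005 and 0.012 m and x of cap_a in the frame of drawer_in between -0.07 and 0.07 m and y of cap_a in the frame of drawer_in between -0.12 and 0.12 m and z of cap_a in the frame of drawer_in between -0.005 and 0.012 m and x of cap_b in the frame of drawer_in between -0.07 and 0.07 m and y of cap_b in the frame of drawer_in between -0.12 and 0.12 m and z of cap_b in the frame of drawer_in between -0.005 and 0.012 m); the robot touches nothing.
It fails at once if a part in the drawer is touched by the robot (contact force between any of the fingers, the arm and reed_plate above 0.2 N or contact force between any of the fingers, the arm and comb above 0.2 N or contact force between any of the fingers, the arm and cap_a above 0.2 N or contact force between any of the fingers, the arm and cap_b above 0.2 N).
It fails at once if a part is lifted in the drawer or out of it (z of any of reed_plate, comb, cap_a, cap_b in the frame of drawer_in above 0.015 m).
It fails at once if the drawer is slammed (faster than 0.35 m/s) (velocity of joint drawer below -0.35 m/s).
It fails at once if a tool on the strip, the cup or the metronome is moved by more than 10 mm (distance of any of lifter_a, lifter_b, pick, cup, metronome from where it was at the start of the episode above 0.01 m).
It also fails if it takes over 54 s, if anything falls off the work surface, if the arm or the gripper's body presses on something with over 40 N, if the wrist force passes 120 N, or if a joint passes its speed limit or range.

## Working session

There is one attempt and no reset: what is moved stays moved. The work goes in short steps, Python scripts to look and compute and a tool call to move; the robot and the scene stay as the last step left them, time stands still between calls to the robot, and variables do not carry over. Pictures are saved under pics/ and viewed, at most 10 in all, crops included, and the job is handed in when it is done.

Besides the shell and the picture viewer there is one more tool, called after "Call:" as name(argument=value, ...), one argument or row to a line, values as JSON. send_rows: Moves the arm, as the interface text tells. Its arguments: {"type":"object","properties":{"deltas":{"type":"array","items":{"type":"array"}},"grip":{"type":"number"},"newtons":{"type":"number"}},"required":["deltas"]}

```bash
mkdir -p pics; ls; python3 - <<'E'
from workcell import r
import cv2,numpy as np
s=r.get_state();print(s['time'],s['position'],s['ee_rot'],s['grip_width'],r.tip_extent)
for n in('scene','top'):
    cv2.imwrite(f'pics/{n}0.png',r.camera(n)); m=r.camera_model(n);print(n,m['vertical_fov'],m['cx'],m['cy'],np.round(m['T'],4).tolist())
E
```

```text
pics
0.0 [0.22136073 0.50293543 0.24946697] [-3.13978315e+00 -3.42064601e-04  2.72675503e+00] 0.0853423135684602 0.019
scene 56.40215649322483 312.4416243359766 235.59021059625596 [[0.5473, 0.5146, -0.66, 1.1571], [0.8367, -0.3548, 0.4172, -0.3295], [-0.0195, -0.7806, -0.6248, 0.6782], [0.0, 0.0, 0.0, 1.0]]
top 49.94785575741254 322.84734251912573 235.22447560641697 [[-0.0601, -0.9742, 0.2176, 0.33], [-0.9982, 0.0592, -0.0106, 0.0597], [-0.0026, -0.2179, -0.976, 1.1359], [0.0, 0.0, 0.0, 1.0]]
```

View pics/scene0.png

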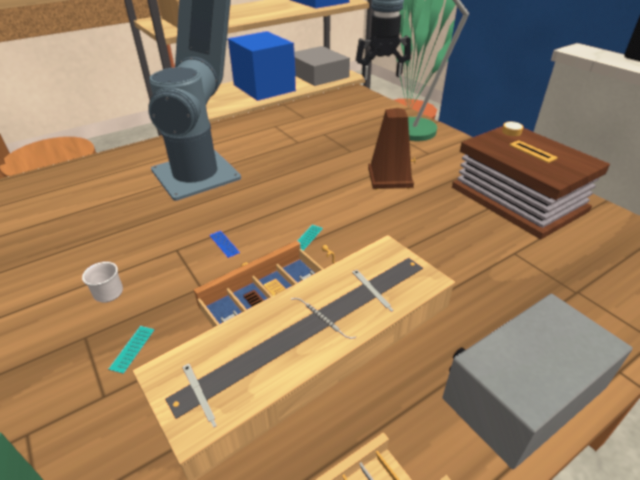

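View pics/top0.png

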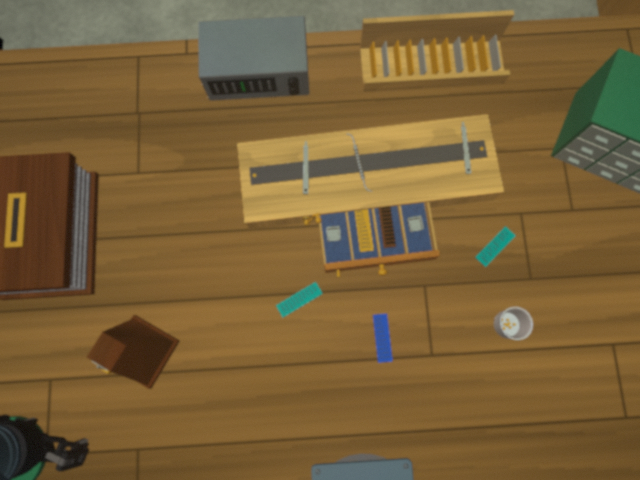

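The top view shows the rail (corners near (238,143), (487,116), (502,190) and (245,221)) and the open drawer. The candidate plates are yellow at (363,230) in the drawer, turquoise at (300,299) and (495,246), and blue at (383,338). Only the yellow one with slots fits the description. I'll confirm that in an enlarged crop.

```bash
python3 - <<'E'
import cv2
a=cv2.imread('pics/top0.png')[105:285,230:510]
a=cv2.resize(a[:,:],None,fx=2.85,fy=2.85,interpolation=cv2.INTER_CUBIC);cv2.imwrite('pics/topc.png',a)
b=cv2.imread('pics/scene0.png')[215:355,180:366]
cv2.imwrite('pics/scenec.png',cv2.resize(b,None,fx=4,fy=4,interpolation=cv2.INTER_CUBIC))
E
```

```text
(no output)
```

View pics/topc.png

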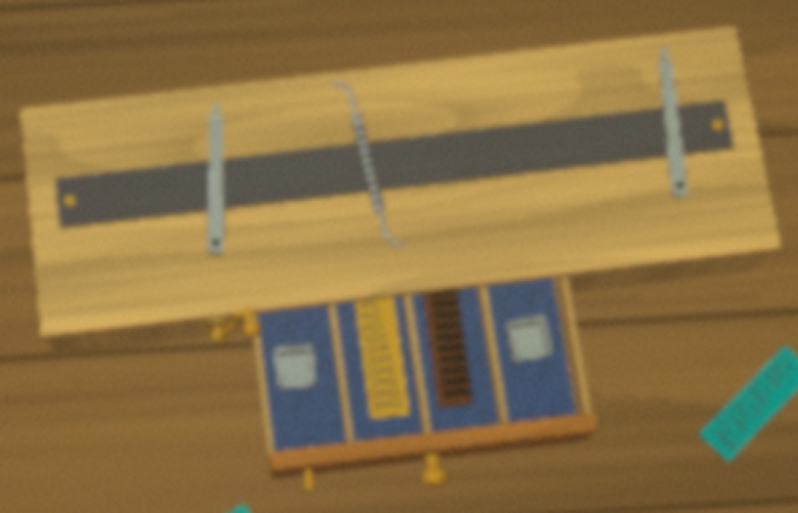

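View pics/scenec.png

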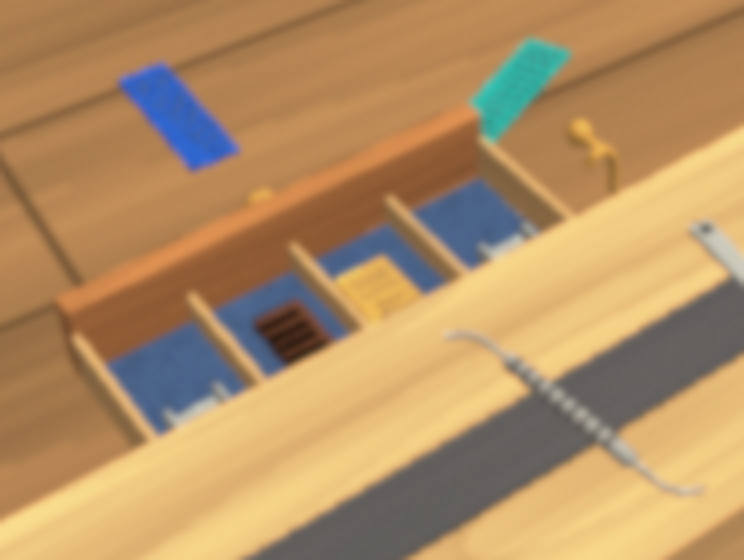

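The yellow slotted plate is in the second compartment from the left, confirmed in the crop; the blue and turquoise ones lie outside the drawer. Next I fit the rail pose from both views and triangulate the knob and ball.

```bash
cat > h.py <<'E'
import numpy as np
from scipy.optimize import least_squares
from workcell import r
def proj(m,P):
    P=np.atleast_2d(P); q=(P-m['T'][:3,3])@m['T'][:3,:3]; f=240/np.tan(np.radians(m['vertical_fov']/2))
    return np.c_[m['cx']+f*q[:,0]/q[:,2], m['cy']+f*q[:,1]/q[:,2]]
def onplane(m,uv,z):
    f=240/np.tan(np.radians(m['vertical_fov']/2)); T=np.array(m['T'])
    d=T[:3,:3]@np.array([(uv[0]-m['cx'])/f,(uv[1]-m['cy'])/f,1]); return T[:3,3]+d*(z-T[2,3])/d[2]
def tri(a):  # [(model,uv)..]
    s=least_squares(lambda p:np.concatenate([(proj(m,p)[0]-uv) for m,uv in a]),[.6,0,.04]); return s.x,np.sqrt(2*s.cost/len(s.fun))
def c2t(p): return np.array(p)/2.85+[230,105]
def c2s(p): return np.array(p)/4+[180,215]
def rw(p,l): # rail -> world
    c,s=np.cos(p[2]),np.sin(p[2]); l=np.atleast_2d(l); return np.c_[p[0]+c*l[:,0]-s*l[:,1],p[1]+s*l[:,0]+c*l[:,1],l[:,2]]
def wr(p,w):
    c,s=np.cos(p[2]),np.sin(p[2]); w=np.atleast_2d(w); dx,dy=w[:,0]-p[0],w[:,1]-p[1]; return np.c_[c*dx+s*dy,-s*dx+c*dy,w[:,2]]
E
python3 - <<'E'
from h import *
np.set_printoptions(precision=4,suppress=True)
T=r.camera_model('top');S=r.camera_model('scene')
ct=np.array([c2t(p) for p in[(20,110),(737,27),(780,246),(42,335)]])
cs=np.array([(454,285),(136,372),(389,238)])  # BL, FR, FL
def res(p):
    L=np.array([[.09,.28,p[3]],[.09,-.28,p[3]],[-.092,-.28,p[3]],[-.092,.28,p[3]]])
    W=rw(p,L); return np.r_[(proj(T,W)-ct).ravel(),(proj(S,W[[0,2,3]])-cs).ravel()]
s=least_squares(res,[.7,0,0,.07]);p=s.x;print(p,s.fun)
np.save('rail.npy',p)
k=tri([(T,c2t((432,480))),(S,c2s((262,196)))]);print('knob',k,wr(p,k[0]))
k=tri([(T,c2t((217,330))),(S,c2s((580,128)))]);print('ball',k,wr(p,k[0]))
for uv in[(358,300),(395,297),(410,415),(370,419)]: print('plate',wr(p,onplane(T,c2t(uv),.017)),onplane(T,c2t(uv),.017))
for uv in [(595,428),(273,470)]: print('panel bottom?',wr(p,onplane(T,c2t(uv),.01)))
for uv in [(592,416),(270,455)]: print('panel top?',wr(p,onplane(T,c2t(uv),.058)))
E
```

```text
[ 0.7162 -0.0616  0.0597  0.0649] [ 1.074  -0.5055 -1.8604  0.4274 -1.1325  0.6681  0.4814 -0.4425  1.1886
 -0.5922 -1.4207  0.5404 -0.7299 -0.6701]
knob (array([ 0.483 , -0.073 ,  0.0399]), np.float64(0.08803583608891302)) [[-0.2335  0.0025  0.0399]]
ball (array([0.5893, 0.0714, 0.0943]), np.float64(3.8152540222814397)) [[-0.1187  0.1404  0.0943]]
plate [[-0.0817  0.0371  0.017 ]] [ 0.6325 -0.0294  0.017 ]
plate [[-0.0828  0.0078  0.017 ]] [ 0.6331 -0.0588  0.017 ]
plate [[-0.1781  0.0094  0.017 ]] [ 0.5379 -0.0628  0.017 ]
plate [[-0.1775  0.0406  0.017 ]] [ 0.5366 -0.0317  0.017 ]
panel bottom? [[-0.2043 -0.1329  0.01  ]]
panel bottom? [[-0.207   0.1199  0.01  ]]
panel top? [[-0.2025 -0.1204  0.058 ]]
panel top? [[-0.2029  0.1218  0.058 ]]
```

```bash
python3 - <<'E'
from h import *
np.set_printoptions(precision=3,suppress=True)
T=r.camera_model('top');S=r.camera_model('scene');p=np.load('rail.npy')
for a in(.8,1,1.2):
    A=a+np.arctan2(4,68);R=.0681
    B=rw(p,[[-.113,.15-R*np.cos(A),.036+R*np.sin(A)],[-.099,.15,.036]])
    print(a,B[0],(proj(T,B)-[230,105])*2.85,(proj(S,B)-[180,215])*4)
print('metronome base corners',[onplane(T,u,0)[:2] for u in[(148,388),(179,347)]],'top',onplane(T,(120,345),.21))
print('goal',rw(p,[[-.14,.026,.072],[-.14,.026,.2]]))
E
```

```text
0.8 [0.597 0.037 0.088] [[277.327 326.106]
 [217.526 331.917]] [[553.164 168.48 ]
 [638.343 221.927]]
1 [0.596 0.048 0.095] [[262.279 325.232]
 [217.526 331.917]] [[570.787 147.619]
 [638.343 221.927]]
1.2 [0.596 0.06  0.101] [[245.239 325.367]
 [217.526 331.917]] [[590.496 129.339]
 [638.343 221.927]]
metronome base corners [array([0.275, 0.437]), array([0.356, 0.372])] top [0.361 0.418 0.21 ]
goal [[ 0.575 -0.044  0.072]
 [ 0.575 -0.044  0.2  ]]
```

Call:
send_rows(
  deltas=[
    [[0, 0, -0.03], [0, 0, 0]],
    [[0, 0, -0.04], [0, 0, 0]],
    [[0, 0, -0.04], [0, 0, -5]],
    [[0, 0, -0.02], [0, 0, -5]],
    [[0, 0, 0], [0, 0, -8]],
    [[0, 0, 0], [0, 0, -9.2]],
    [[0, 0, 0], [0, 0, 0]],
  ],
  grip=1,
)

```text
time: 0.98
position: [0.2215, 0.5033, 0.3799]
ee_rot: [-3.141, -0.001, -3.083]
force: [-0.4, -1.0, -0.9]
grip_width: 0.0001
grasp_force: 0.0
```

Call:
send_rows(
  deltas=[
    [[-0.02, -0.035, 0], [0, 0, 0]],
    [[-0.03, -0.055, 0], [0, 0, 0]],
    [[-0.03, -0.055, 0], [0, 0, 0]],
    [[-0.03, -0.055, 0], [0, 0, 0]],
    [[-0.03, -0.055, 0], [0, 0, 0]],
    [[-0.03, -0.055, 0], [0, 0, 0]],
    [[-0.03, -0.055, 0], [0, 0, 0]],
    [[-0.03, -0.055, 0], [0, 0, 0]],
    [[-0.03, -0.055, 0.02], [0, 0, 0]],
    [[-0.03, -0.055, 0.03], [0, 0, 0]],
  ],
)

```text
time: 2.22
position: [0.5385, -0.0016, 0.3343]
ee_rot: [-3.141, 0.002, -3.086]
force: [0.7, 0.3, 0.6]
grip_width: 0.0
grasp_force: 0.0
```

Call:
send_rows(
  deltas=[
    [[-0.02, -0.025, 0.03], [0, 0, 0]],
    [[-0.01, -0.01, 0.04], [0, 0, 0]],
    [[0, 0, 0.03], [0, 0, 0]],
    [[0, 0, 0.02], [0, 0, 0]],
    [[0, 0, 0], [0, 0, 0]],
    [[0, 0, 0], [0, 0, 0]],
  ],
)

```text
time: 2.98
position: [0.5698, -0.0327, 0.2152]
ee_rot: [-3.141, 0.001, -3.083]
force: [0.5, 0.3, 0.4]
grip_width: -0.0
grasp_force: 0.0
```

```bash
python3 - <<'E'
from h import *
import cv2,json
s=r.get_state();m=r.camera_model('wrist');a=r.camera('wrist');cv2.imwrite('pics/w1.png',a)
m['T']=np.array(m['T']).tolist();json.dump(m,open('w1.json','w'),default=float)
p=np.load('rail.npy');print(s['position'],s['ee_rot'],wr(p,s['position']),np.round(m['T'],3))
E
```

```text
[ 0.56980969 -0.03266788  0.21515453] [-3.14123109e+00  1.06127739e-03 -3.08304708e+00] [[-0.14444194  0.03764104  0.21515453]] [[-0.058  0.956  0.288  0.496]
 [ 0.998  0.056  0.016 -0.038]
 [-0.001  0.288 -0.958  0.338]
 [ 0.     0.     0.     1.   ]]
```

View pics/w1.png

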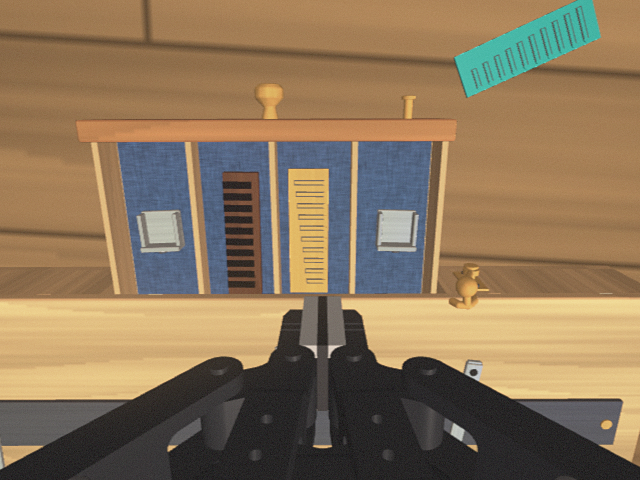

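The wrist view shows the plate with its near end at rows 168–169 (columns 289–328) and its far end at row ~293. The knob's front face is at (269,88), the rail's front top edge at row ~296, and the hook ball around (467,288).

```bash
cat >> h.py <<'E'
import json
E
python3 - <<'E'
from h import *
np.set_printoptions(precision=4,suppress=True)
m=json.load(open('w1.json'));m['T']=np.array(m['T']);p=np.load('rail.npy')
for n,uv,z in[('pl',(289,169),.017),('pl',(328,168),.017),('pl',(328,293),.017),('pl',(290,292),.017),('knob',(269,88),.040),('edge l',(600,296),.07),('edge r',(50,297),.07),('panelTopL',(456,122),.058),('panelTopR',(78,122),.058),('ball',(467,288),.095),('ball2',(471,268),.095)]:
    w=onplane(m,uv,z);print(n,w,wr(p,w)[0])
T=r.camera_model('top');print('knob tri',tri([(T,c2t((432,482))),(m,(269,88))]))
print('plate near mid tri',tri([(T,c2t((390,417))),(m,(308.5,168.5))]))
E
```

```text
pl [ 0.5375 -0.0606  0.017 ] [-0.1783  0.0117  0.017 ]
pl [ 0.5351 -0.0312  0.017 ] [-0.179   0.0412  0.017 ]
pl [ 0.6376 -0.0248  0.017 ] [-0.0763  0.0415  0.017 ]
pl [ 0.6385 -0.0562  0.017 ] [-0.0773  0.0101  0.017 ]
knob [ 0.4817 -0.0742  0.04  ] [-0.2349  0.0015  0.04  ]
edge l [0.6054 0.1611 0.07  ] [-0.0974  0.229   0.07  ]
edge r [ 0.6285 -0.2192  0.07  ] [-0.0969 -0.152   0.07  ]
panelTopL [0.4961 0.048  0.058 ] [-0.2132  0.1226  0.058 ]
panelTopR [ 0.5102 -0.1937  0.058 ] [-0.2135 -0.1196  0.058 ]
ball [0.5947 0.0585 0.095 ] [-0.1142  0.1271  0.095 ]
ball2 [0.5814 0.0588 0.095 ] [-0.1275  0.1283  0.095 ]
knob tri (array([ 0.4817, -0.0741,  0.0393]), np.float64(0.34380410957155333))
plate near mid tri (array([ 0.534 , -0.0454,  0.0353]), np.float64(0.031115364216268933))
```

Call:
send_rows(
  deltas=[
    [[-0.003, -0.011, 0.02], [0, 0, 0]],
    [[0, 0, 0.03], [0, 0, 0]],
    [[0, 0, 0.03], [0, 0, 0]],
    [[0, 0, 0.02], [0, 0, 0]],
    [[0, 0, 0.02], [0, 0, 0]],
    [[0, 0, 0.015], [0, 0, 0]],
    [[0, 0, 0.008], [0, 0, 0]],
    [[0, 0, 0], [0, 0, 0]],
    [[0, 0, 0], [0, 0, 0]],
    [[0, 0, 0], [0, 0, 0]],
  ],
)

```text
time: 4.28
position: [0.5735, -0.0435, 0.072]
ee_rot: [-3.141, 0.001, -3.082]
force: [-0.4, 0.0, -0.7]
grip_width: -0.0001
grasp_force: 0.0
```

Call:
send_rows(
  deltas=[
    [[0, 0, 0], [0, 0, 0]],
    [[0, 0, 0], [0, 0, 0]],
    [[0, 0, 0], [0, 0, 0]],
    [[0, 0, 0], [0, 0, 0]],
    [[0, 0, 0], [0, 0, 0]],
    [[0, 0, 0], [0, 0, 0]],
    [[0, 0, 0], [0, 0, 0]],
    [[0, 0, 0], [0, 0, 0]],
    [[0, 0, 0], [0, 0, 0]],
    [[0, 0, 0], [0, 0, 0]],
  ],
)

```text
time: 5.52
position: [0.573, -0.0434, 0.0713]
ee_rot: [-3.142, -0.0, -3.082]
force: [0.1, 0.1, -0.3]
grip_width: 0.0002
grasp_force: 0.0
```

Call:
send_rows(
  deltas=[
    [[0, 0, 0], [0, 0, 0]],
    [[0, 0, 0], [0, 0, 0]],
    [[0, 0, 0], [0, 0, 0]],
    [[0, 0, 0], [0, 0, 0]],
    [[0, 0, 0], [0, 0, 0]],
    [[0, 0, 0], [0, 0, 0]],
    [[0, 0, 0], [0, 0, 0]],
    [[0, 0, 0], [0, 0, 0]],
    [[0, 0, 0], [0, 0, 0]],
    [[0, 0, 0], [0, 0, 0]],
  ],
)

```text
time: 6.78
position: [0.573, -0.0434, 0.0713]
ee_rot: [-3.142, -0.0, -3.082]
force: [-0.1, 0.9, -0.1]
grip_width: 0.0
grasp_force: 0.0
```

Call:
send_rows(
  deltas=[
    [[0, 0, -0.02], [0, 0, 0]],
    [[0, 0, -0.035], [0, 0, 0]],
    [[0.0, 0, 0], [0, 0, 0]],
    [[0.028, -0.005, 0], [0, 0, 0]],
    [[0.04, -0.01, 0], [0, 0, 0]],
    [[0.04, -0.01, 0], [0, 0, 0]],
    [[0.03, 0, 0], [0, 0, 0]],
    [[0, 0, 0], [0, 0, 0]],
    [[0, 0, 0.02], [0, 0, 0]],
    [[0, 0, 0.03], [0, 0, 0]],
  ],
)

```text
time: 8.02
position: [0.4387, -0.0772, 0.0764]
ee_rot: [-3.14, 0.003, -3.082]
force: [0.5, 0.3, -0.2]
grip_width: -0.0003
grasp_force: 0.0
```

Call:
send_rows(
  deltas=[
    [[0, 0, 0.02], [0, 0, 0]],
    [[0, 0, 0.012], [0, 0, 0]],
    [[0, 0, 0], [0, 0, 0]],
    [[-0.008, 0, 0], [0, 0, 0]],
    [[-0.008, 0, 0], [0, 0, 0]],
    [[0, 0, 0], [0, 0, 0]],
  ],
)

```text
time: 8.78
position: [0.4542, -0.076, 0.045]
ee_rot: [-3.141, 0.002, -3.081]
force: [-0.0, -0.1, -1.0]
grip_width: 0.0002
grasp_force: 0.0
```

```bash
python3 - <<'E'
from h import *
import cv2
print(r.get_state()['position']);cv2.imwrite('pics/s2.png',cv2.resize(r.camera('scene')[180:360,150:400],None,fx=3,fy=3))
E
```

```text
[ 0.45420524 -0.0759709   0.04495872]
```

View pics/s2.png

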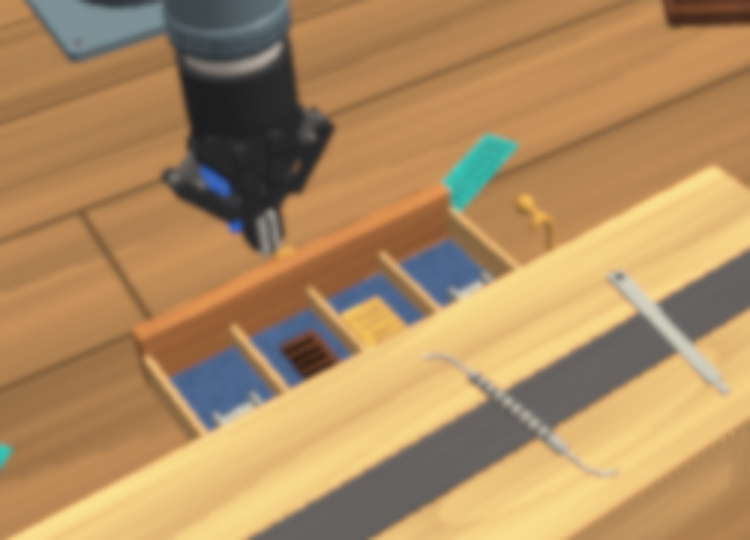

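The gripper stands about 15 mm in front of the knob (the knob shows at crop (285,252)), in line with it. Now the slow push.

Call:
send_rows(
  deltas=[
    [[-0.006, 0, 0.003], [0, 0, 0]],
    [[-0.006, 0, 0], [0, 0, 0]],
    [[-0.006, 0, 0], [0, 0, 0]],
    [[-0.006, 0, 0], [0, 0, 0]],
    [[-0.008, 0, 0], [0, 0, 0]],
    [[-0.01, 0, 0], [0, 0, 0]],
    [[-0.01, 0, 0], [0, 0, 0]],
    [[-0.01, 0, 0], [0, 0, 0]],
    [[-0.01, 0, 0], [0, 0, 0]],
    [[-0.01, 0, 0], [0, 0, 0]],
  ],
)

```text
time: 10.07
position: [0.5352, -0.0706, 0.0412]
ee_rot: [3.141, -0.0, -3.082]
force: [-2.0, 0.0, -1.3]
grip_width: 0.0001
grasp_force: 0.9
```

Call:
send_rows(
  deltas=[
    [[-0.01, 0, 0], [0, 0, 0]],
    [[-0.01, 0, 0], [0, 0, 0]],
    [[-0.008, 0, 0], [0, 0, 0]],
    [[-0.006, 0, 0], [0, 0, 0]],
    [[-0.004, 0, 0], [0, 0, 0]],
    [[0, 0, 0], [0, 0, 0]],
  ],
)

```text
time: 10.82
position: [0.5733, -0.0687, 0.0416]
ee_rot: [-3.141, 0.001, -3.082]
force: [-0.2, 0.1, -0.2]
grip_width: -0.0001
grasp_force: 0.0
```

```bash
python3 - <<'E'
from h import *
import cv2
s=r.get_state();print(s['position'],s['force'],wr(np.load('rail.npy'),s['position']))
m=r.camera_model('wrist');cv2.imwrite('pics/w2.png',r.camera('wrist'))
m['T']=np.array(m['T']).tolist();json.dump(m,open('w2.json','w'),default=float)
E
```

```text
[ 0.5733155  -0.06871716  0.04155903] [-0.24055073  0.0669591  -0.16265578] [[-0.14309242  0.00144684  0.04155903]]
```

View pics/w2.png

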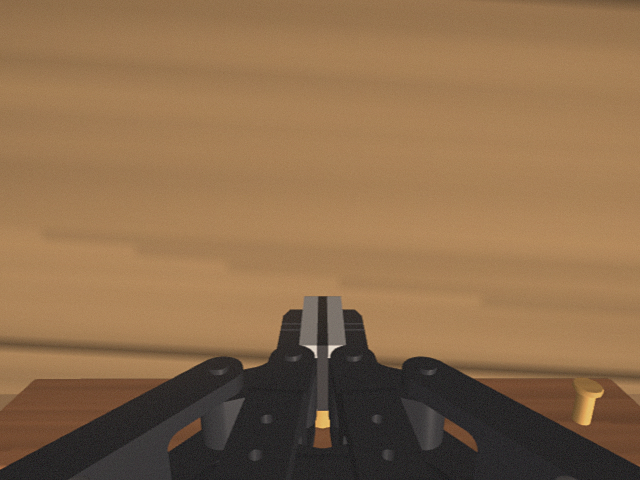

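The drawer is moving with the knob still against the fingers, and it's nearly shut. I'll continue in small steps until the force rises.

Call:
send_rows(
  deltas=[
    [[-0.003, 0, 0], [0, 0, 0]],
    [[-0.003, 0, 0], [0, 0, 0]],
    [[-0.003, 0, 0], [0, 0, 0]],
    [[-0.002, 0, 0], [0, 0, 0]],
    [[0, 0, 0], [0, 0, 0]],
  ],
)

```text
time: 11.5
position: [0.5839, -0.0678, 0.0413]
ee_rot: [-3.142, 0.001, -3.082]
force: [-0.2, 0.3, -1.3]
grip_width: 0.0
grasp_force: 0.0
```

Call:
send_rows(
  deltas=[
    [[-0.002, 0, 0], [0, 0, 0]],
    [[-0.002, 0, 0], [0, 0, 0]],
    [[0, 0, 0], [0, 0, 0]],
  ],
)

```text
time: 11.88
position: [0.5877, -0.0675, 0.0412]
ee_rot: [3.141, 0.0, -3.082]
force: [-0.1, -0.7, 0.1]
grip_width: 0.0002
grasp_force: 0.2
```

Call:
send_rows(
  deltas=[
    [[-0.002, 0, 0], [0, 0, 0]],
    [[-0.001, 0, 0], [0, 0, 0]],
    [[0, 0, 0], [0, 0, 0]],
  ],
)

```text
time: 12.25
position: [0.5895, -0.0674, 0.0412]
ee_rot: [3.141, -0.002, -3.081]
force: [-5.1, -0.6, 2.4]
grip_width: -0.0002
grasp_force: 2.4
```

Call:
send_rows(
  deltas=[
    [[-0.002, 0, 0], [0, 0, 0]],
    [[-0.001, 0, 0], [0, 0, 0]],
    [[0, 0, 0], [0, 0, 0]],
  ],
)

```text
time: 12.62
position: [0.5896, -0.0673, 0.0412]
ee_rot: [3.141, -0.008, -3.081]
force: [-14.2, -2.1, 10.0]
grip_width: -0.0001
grasp_force: 7.1
```

Force rose to 14 N with no further motion, so the drawer is shut. Back off, rise, move over to the hook and look.

Call:
send_rows(
  deltas=[
    [[0.005, 0, 0], [0, 0, 0]],
    [[0.01, 0, 0], [0, 0, 0]],
    [[0.02, 0, 0], [0, 0, 0]],
    [[0.005, 0, -0.03], [0, 0, 0]],
    [[0, 0.01, -0.04], [0, 0, 0]],
    [[0, 0.03, -0.05], [0, 0, 0]],
    [[0, 0.04, -0.02], [0, 0, 0]],
    [[0, 0.03, 0], [0, 0, 0]],
    [[0, 0.015, 0], [0, 0, 0]],
    [[0, 0, 0], [0, 0, 0]],
  ],
)

```text
time: 13.88
position: [0.5458, 0.0557, 0.181]
ee_rot: [-3.141, -0.0, -3.08]
force: [-1.2, -0.6, 0.0]
grip_width: 0.0001
grasp_force: 0.0
```

```bash
python3 - <<'E'
from h import *
import cv2
s=r.get_state();print(s['position'],s['force'],wr(np.load('rail.npy'),s['position']))
m=r.camera_model('wrist');cv2.imwrite('pics/w3.png',r.camera('wrist'))
m['T']=np.array(m['T']).tolist();json.dump(m,open('w3.json','w'),default=float)
E
```

```text
[0.54575757 0.05573936 0.18095684] [-1.20337758 -0.55500446  0.00311665] [[-0.16317849  0.12732541  0.18095684]]
```

View pics/w3.png

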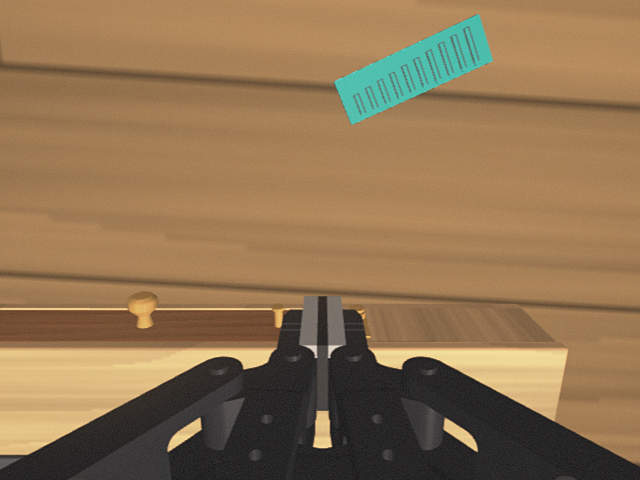

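The front is flush with the rail and the hook is hidden behind the fingers. The rail's top left corner at (568,347) refines the rail's y.

```bash
python3 - <<'E'
from h import *
np.set_printoptions(precision=4,suppress=True)
p=np.load('rail.npy');m=json.load(open('w3.json'));m['T']=np.array(m['T']);m1=json.load(open('w1.json'));m1['T']=np.array(m1['T'])
for n,uv,z in[('corner',(568,347),.07),('knob',(142,296),.045),('edge',(10,347),.07)]:
    w=onplane(m,uv,z);print(n,w,wr(p,w))
q=p.copy()
q[:2]=rw(p,[[-.0045,0,0]])[0,:2]
for a in(.9,1,1.1,1.2):
    A=a+np.arctan2(4,68);R=.0681
    B=rw(q,[[-.113,.15-R*np.cos(A),.036+R*np.sin(A)]]);print(a,B,proj(m1,B))
print('latched',rw(q,[[-.113,.082,.04]]))
E
```

```text
corner [0.6022 0.2129 0.07  ] [[-0.0975  0.2808  0.07  ]]
knob [ 0.5957 -0.0627  0.045 ] [[-0.1204  0.0061  0.045 ]]
edge [ 0.6239 -0.1367  0.07  ] [[-0.0967 -0.0694  0.07  ]]
0.9 [[0.5923 0.042  0.0917]] [[439.9321 281.0657]]
1 [[0.592  0.0478 0.0954]] [[450.7765 283.2829]]
1.1 [[0.5916 0.0539 0.0984]] [[462.1511 285.1818]]
1.2 [[0.5912 0.0602 0.1008]] [[473.8811 286.7195]]
latched [[0.5941 0.0132 0.04  ]]
```

Call:
send_rows(
  deltas=[
    [[-0.02, 0, 0], [0, 0, 0]],
    [[-0.024, 0.002, 0], [0, 0, 0]],
    [[0, 0, 0.02], [0, 0, 0]],
    [[0, 0, 0.02], [0, 0, 0]],
    [[0, 0, 0.01], [0, 0, 0]],
    [[0, 0, 0.006], [0, 0, 0]],
    [[0, 0, 0], [0, 0, 0]],
  ],
)

```text
time: 14.8
position: [0.5901, 0.0593, 0.1255]
ee_rot: [-3.141, 0.0, -3.082]
force: [-0.4, 0.4, -0.5]
grip_width: 0.0
grasp_force: 0.0
```

Call:
send_rows(
  deltas=[
    [[0, -0.003, 0.003], [0, 0, 0]],
    [[0, -0.006, 0.004], [0, 0, 0]],
    [[0, -0.005, 0.004], [0, 0, 0]],
    [[0, -0.005, 0.005], [0, 0, 0]],
    [[0, 0, 0], [0, 0, 0]],
  ],
)

```text
time: 15.42
position: [0.5924, 0.0382, 0.1115]
ee_rot: [-3.138, 0.004, -3.082]
force: [-0.0, -4.7, 5.1]
grip_width: 0.0003
grasp_force: 2.7
```

```bash
python3 - <<'E'
from h import *
import cv2
print(r.get_state()['force']);cv2.imwrite('pics/s3.png',cv2.resize(r.camera('scene')[190:310,220:380],None,fx=4.5,fy=4.5,interpolation=cv2.INTER_CUBIC))
E
```

```text
[-0.01562474 -4.68039769  5.0965888 ]
```

View pics/s3.png

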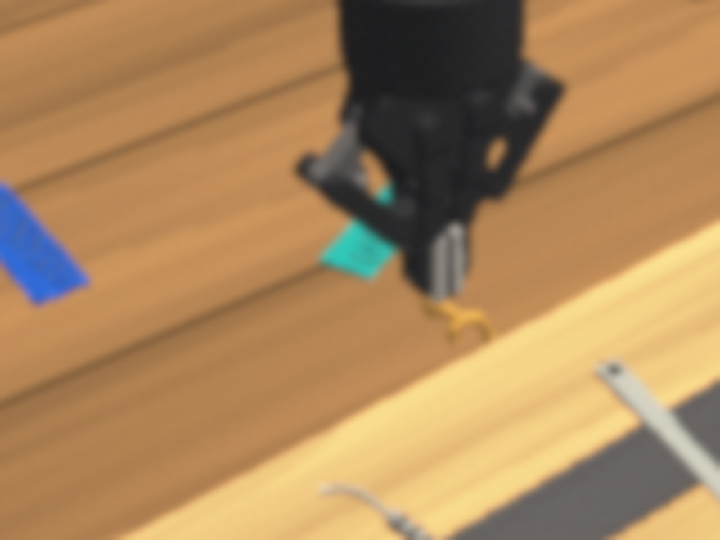

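The ball is under the fingertips and the hook is swinging down. The force is mostly radial and small, so I carry on along the arc.

Call:
send_rows(
  deltas=[
    [[0, -0.005, 0.003], [0, 0, 0]],
    [[0, -0.005, 0.005], [0, 0, 0]],
    [[0, -0.004, 0.005], [0, 0, 0]],
    [[0, -0.003, 0.006], [0, 0, 0]],
    [[0, -0.003, 0.006], [0, 0, 0]],
    [[0, 0, 0], [0, 0, 0]],
  ],
)

```text
time: 16.23
position: [0.5915, 0.021, 0.0832]
ee_rot: [3.141, -0.002, -3.082]
force: [0.7, -0.2, 0.2]
grip_width: -0.0002
grasp_force: 0.0
```

Call:
send_rows(
  deltas=[
    [[0, -0.002, 0.006], [0, 0, 0]],
    [[0, -0.002, 0.006], [0, 0, 0]],
    [[0, 0, 0.005], [0, 0, 0]],
    [[0, 0, 0.003], [0, 0, 0]],
    [[0, 0, 0], [0, 0, 0]],
  ],
)

```text
time: 16.85
position: [0.5925, 0.0167, 0.0649]
ee_rot: [-3.141, 0.0, -3.082]
force: [-1.7, -0.9, 5.3]
grip_width: -0.0
grasp_force: 2.6
```

Call:
send_rows(
  deltas=[
    [[0, 0, 0.002], [0, 0, 0]],
    [[0, 0, 0.001], [0, 0, 0]],
    [[0, 0, 0], [0, 0, 0]],
  ],
)

```text
time: 17.23
position: [0.5927, 0.0166, 0.0639]
ee_rot: [-3.141, 0.001, -3.081]
force: [-6.5, -0.0, 17.8]
grip_width: 0.0003
grasp_force: 9.2
```

Call:
send_rows(
  deltas=[
    [[0, 0, -0.004], [0, 0, 0]],
    [[0, 0, -0.02], [0, 0, 0]],
    [[0, 0, -0.04], [0, 0, 0]],
    [[0.02, 0, -0.04], [0, 0, 0]],
    [[0.03, -0.03, -0.01], [0, 0, 0]],
    [[0.01, -0.03, 0], [0, 0, 0]],
    [[0, -0.04, 0], [0, 0, 0]],
    [[0, 0, 0], [0, 0, 0]],
  ],
)

```text
time: 18.23
position: [0.5387, -0.0889, 0.1753]
ee_rot: [-3.141, 0.001, -3.085]
force: [-0.3, 0.7, -0.0]
grip_width: 0.0
grasp_force: 0.0
```

```bash
python3 - <<'E'
from h import *
import cv2
print(r.get_state()['force'],r.get_state()['position'])
a=r.camera('wrist');cv2.imwrite('pics/w4.png',a)
E
```

```text
[-0.26203436  0.69463676 -0.01147006] [ 0.53873204 -0.08892853  0.1753315 ]
```

View pics/w4.png

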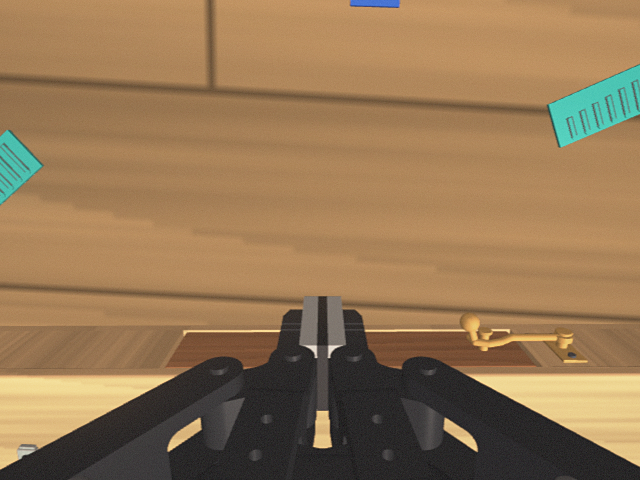

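The hook lies level with its ball at (469,323) and its end over the stud. The stop was felt at 18 N, at the expected height, and the drawer is flush. I'm handing it in.

```bash
python3 -c "
from workcell import r
print(r.finish_job())"
```

```text
the job is handed in; nothing more can be done
None
```

The job is handed in, with no verdict returned: I pointed at the yellow reed plate for about 2.5 s, pushed the drawer slowly shut until it stopped, and swung the hook down onto its stop over the stud; the last picture shows the drawer flush and the hook level.

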